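Fit the clamp key and lock the fixture

ROBOT

A 6-joint arm with a two-finger parallel gripper is mounted at the origin on a cart in front of the work surface, level with it; the furniture and walls round the work are solid. World frame = base frame: x ahead of the robot, y to its left, z up, the work surface at z = 0. Lengths are in m, angles in degrees, forces in N, time in s.
With the tool pointing down it reaches from about 0.35 to 0.875 m from the base axis. Payload 4.2 kg.
Tool frame: the origin (TCP) lies midway between the tips of the shut fingers; the grasp point (between the pads) lies 19 mm behind it (r.pinch_z is the distance from the TCP to the grasp point, in m); z points along the fingers, y is the line along which they close (so a half turn about z gives the same grasp; the last joint's range is limited). The gripper opens to 87 mm and grips with 3 to 60 N. Pads are 19 mm wide; open, the fingers measure 117 mm over their backs; the gripper's body (75 mm by 190 mm) begins 51 mm behind the grasp point.
Start: joints at [91.192, 22.042, 0.453, 0, -68.411, -14.817], TCP at [0.147, 0.607, 0.223] pointing down, gripper open.
Joint ranges: [-179.83, 179.83], [-69.29, 118.12], [-61.27, 80.66], [-181.25, 117.63], [-171.15, -9.14], [-177.46, 177.46]. Speed limits (degrees/s): [159.86, 159.86, 180, 180, 180, 180].

INTERFACE

Orientations are given as a 3x3 rotation matrix whose columns are the frame's x, y, z axes.
In Python, from station import r, imaging, models gives the robot as it stands. The module is installed in compiled form; this text tells all that it offers.
- The arm moves only by the tool apply_moves, never from a script. Its argument "moves" is a list of rows, each a list of 2 entries, a list of its own where there are three numbers: the shift along the tool's x, y, z in m, then the turn about the tool's z in degrees. A call has 1 to 5 rows; each row shifts and turns the commanded pose from where the row before left it, along the tool's axes as they then stand; what a row does not reach is not made up. A row lasts 1/12 s, in which the tool goes at most 41.7 mm and 7.16 degrees, less where a joint would pass 70% of its speed; a pose out of reach is approached as far as the arm can. A call is refused whole if a number of a shift passes 0.0417 or a number of a turn 7.16, either way. A call with a gripper value outside its range is refused whole. "hand" is the finger opening in m, from 0 to 0.087, set as the call begins (left out, the last holds). The fingers move at their own pace and stop on an object; the grip force is fixed at half the most. Time passes only in rows, so rows that do not move let the fingers close. It gives the time, the measured TCP pose, the force, the opening and the grip force at its end, in the units of the state.
- r.sense(): the state, without advancing time (a new reading comes with each control period).
- imaging.capture(name): name is "scene" or "top" or "wrist"; returns a dict with "frame" (420x560x3 uint8, blue, green, red), "intrinsics" (3x3 intrinsics, pixels), "eye" and "orientation" of the camera in the world. Camera axes: x right, y down, z forward; pixel columns grow to the right and rows downward; lengths in m; the calibration is good to about 2 mm. The wrist camera is an equidistant fisheye: a pixel r from the principal point sees the ray r / f radians off the axis. A picture is of the moment at which its call begins. There is no depth.
- r.finish_job(): hands the job in; it is judged then, once.
Trained networks look in a picture, given as the dict that the camera call returned (one of the last four; its "shot" number tells which), for a name from the list of things; names that differ only in an ending like _2 or _b are one class to them, and where a whole thing is asked for, a point or a joint stands for the part that bears it (a point fixed in the world has none). Each returns a list of dicts, best first, with "confidence" (0 to 1); they miss things now and then, are a little off and sometimes report something else, mostly with a low value. They report only what shows in the picture. A call takes as long as a camera call. They do not tell look-alikes from the thing itself.
- models.cut_out(picture, target): "region" (420x560 bool, what is visible of it) and "extent" ([left, top, width, height] as shares, 0 to 1, of the picture: columns of its width, rows of its height, round what is visible of it).
- models.place_of(picture, target): "at" ([column, row] as shares, 0 to 1, of the picture: columns of its width, rows of its height: a listed point, or the origin of a listed thing).
The state is a dict: "time_s": time; "joints": joint angles; "joint_velocities": joint speeds; "effort": joint torques, N m; "tcp_pos": TCP position; "ee_rot": TCP orientation; "wrist_force": force on the tool from outside, world axes, zero at the start; "moment": the same for the moment, N m; "gripper_width": opening from 0.0 (shut) to 1.0 (fully open); "gripper_force": force on a finger pad.
Only numpy, scipy, OpenCV 4.12 (cv2) and the standard library are available. Lean on these libraries where they do the work, as an engineer would, in place of code of your own. Each camera call takes 0.05 s, during which the arm holds its last target. There are 200 camera calls.

TASK

Take the T-handled key out of its stand and fit it into the spindle of the clamping fixture: press it lightly and turn it slowly clockwise until its tang finds the slot and drops fully home, then go on turning clockwise until the spindle comes to its stop and the clamp is locked. Do it by feel without forcing anything, do not disturb the work plate or the things around, and leave the key standing in the spindle, released.

Things in the scene. Friction and masses are not known exactly. Their poses are not given: they have to be found in the camera images.
- key: loose steel T-handled key, about 0.45 kg, upright in its stand. Origin: on its axis at the underside of its round flange (52 mm wide, 6 mm thick); z up. Below it a flat tang, 36 mm along x, 12 mm along y, 30 mm long. Above it a neck 12 mm thick, then the grip bar along x. A half turn about z fits the same.
- key_grip (a point): middle of the key's grip bar, on the key's axis, 37 mm above its origin, axes as the key's. The bar is 52 mm long (x), 14 mm thick (y: grip it across this), 22 mm high.
- stand: fixed wooden block 90 x 80 x 45 mm with one round hole 41 mm wide, 36 mm deep, at its centre, in which the key stands with its flange on the top face. Origin: centre of its underside. Stand and fixture may change places.
- fixture: fixed clamping fixture. Origin: on the worktop under the spindle's vertical axis; +x points from the spindle to the work plate. Bed 155 x 120 x 14 mm (x -40 to 115). On it turns the spindle head, a steel cup 66 mm wide with a dog (clamping finger) at its foot that swings over the plate. Key and fixture may press on each other with up to 40 N before the key is home, 70 N once home.
- spindle_mouth (a point): point on the spindle's axis at the level of the cup's rim, 56 mm above the worktop. Home, the key's flange lies on the rim and the key's origin is here. The bore at the rim is round, 42 mm wide, 12 mm deep (2 mm of room round the turning tang). The spindle turns with about 0.18 N m of friction, stays where left, and has a hard stop clockwise (seen from above).
- slot_top (a point): point on the spindle's axis, 12 mm below the rim, where the 39.5 x 15 mm slot for the tang begins, 22 mm deep. Off angle, the key stops here, its flange 18 mm above the rim; within 5 degrees it drops home, with 0.09 rad of play. At the stop the slot lies along the fixture's x axis; at the start 0.35 to 1.3 rad counter-clockwise of that, not measured.
- plate: loose steel work plate, 60 x 100 x 10 mm, lying on the fixture's bed between four 18 mm high dowels, under the sweep of the dog. Origin: centre of its underside. Leave it alone.
- turned_bush: bystander: loose stepped bush, 38 mm diameter, 34 mm high, origin at the centre of its underside. Leave it alone.
- test_block: bystander: loose metal block 30 x 45 x 20 mm, origin at the centre of its underside. Leave it alone.
- oil_can: bystander: loose oil can with a thin bent spout, 66 x 89 mm and 159 mm high, origin at the centre of its underside. Leave it alone.
Mind the look-alikes: they are no part of the job. Leave any blue, green or red look-alike of the key alone.

How it is judged (in metres and radians):
On the way:
1. the key is fully home in the spindle while the spindle still stands more than 0.2 rad short of its stop (horizontal distance between key and spindle_mouth below 0.003 m and z of key in the frame of spindle_mouth between -0.003 and 0.0025 m and angle between key's own z axis and vertical below 0.06 rad and angle between the x axis of key and the x axis of fixture, either way round above 0.2 rad), for 0.1 s.
At the end, for the whole second after the job is handed in: The key stands released, at rest and upright, home in the spindle (origin within 3 mm of the axis and 2.5 mm of the rim), at the stop (its x axis within 0.18 rad of the fixture's, either way round); plate within 12 mm and bush, block and oil can within 30 mm of their start (horizontal distance between key and spindle_mouth below 0.003 m and z of key in the frame of spindle_mouth between -0.003 and 0.0025 m and angle between key's own z axis and vertical below 0.06 rad and angle between the x axis of key and the x axis of fixture, either way round below 0.18 rad and linear speed of key below 0.02 m/s and not (distance of plate from where it was at the start of the episode above 0.012 m) and not (distance of turned_bush from where it was at the start of the episode above 0.03 m) and not (distance of test_block from where it was at the start of the episode above 0.03 m) and not (distance of oil_can from where it was at the start of the episode above 0.03 m)); the robot touches nothing.
It fails at once if the key is forced into the spindle before it is home (over 40 N) (contact force between key and fixture above 40 N and z of key in the frame of spindle_mouth above 0.003 m).
It fails at once if the key is forced against the fixture at any time (over 70 N) (contact force between key and fixture above 70 N).
It fails at once if the work plate is moved by more than 12 mm (distance of plate from where it was at the start of the episode above 0.012 m).
It fails at once if the bush, the block or the oil can is moved by more than 30 mm (distance of any of turned_bush, test_block, oil_can from where it was at the start of the episode above 0.03 m).
It also fails if it takes over 72 s, if anything falls off the work surface, if the arm or the gripper's body presses on something with over 40 N, if the wrist force passes 120 N, or if a joint passes its speed limit or range.

## Working session

There is one attempt and no reset: what is moved stays moved. The work goes in short steps, Python scripts to look and compute and a tool call to move; the robot and the scene stay as the last step left them, time stands still between calls to the robot, and variables do not carry over. Pictures are saved under pics/ and viewed, at most 10 in all, crops included, and the job is handed in when it is done.

Besides the shell and the picture viewer there is one more tool, called after "Emit:" as name(argument=value, ...), one argument or row to a line, values as JSON. apply_moves: Moves the arm, as the interface text tells. Its arguments: {"type":"object","properties":{"moves":{"type":"array"},"hand":{"type":"number"}},"required":["moves"]}

```bash
mkdir -p pics; cat > h.py <<'E'
import numpy as np, cv2
from station import r, imaging, models
def ray(p,uv):
    K=np.array(p["intrinsics"]);d=np.linalg.inv(K)@[uv[0],uv[1],1.]
    return np.array(p["eye"]),np.array(p["orientation"])@d
def onz(p,uv,z):
    e,d=ray(p,uv);return e+d*(z-e[2])/d[2]
def proj(p,X):
    c=np.array(p["orientation"]).T@(np.array(X)-np.array(p["eye"]));q=np.array(p["intrinsics"])@c;return q[:2]/q[2]
def tri(L):
    A=np.zeros((3,3));b=np.zeros(3)
    for e,d in L:
        d=d/np.linalg.norm(d);M=np.eye(3)-np.outer(d,d);A+=M;b+=M@e
    return np.linalg.solve(A,b)
E
python3 - <<'E'
from h import *
np.set_printoptions(precision=4,suppress=True)
s=r.sense();print(s["time_s"],s["tcp_pos"],s["ee_rot"],s["wrist_force"],r.pinch_z)
P={n:imaging.capture(n) for n in("scene","top","wrist")}
for n,p in P.items():
    cv2.imwrite(f"pics/{n}0.png",p["frame"]);print(n,p["eye"],np.array(p["orientation"]).tolist(),np.array(p["intrinsics"]).tolist())
for t,z in (("key",.045),("key_grip",.082),("spindle_mouth",.056),("stand",0),("fixture",0),("plate",.014),("oil_can",0),("turned_bush",0),("test_block",0)):
    for n in("scene","top"):
        for q in models.place_of(P[n],t):
            uv=np.array(q["at"])*[560,420];print(t,n,round(q["confidence"],2),uv,onz(P[n],uv,z)[:2])
E
```

```text
0.0 [0.147  0.6068 0.2215] [[ 0.9718 -0.2357 -0.0004]
 [-0.2357 -0.9718 -0.0021]
 [ 0.0001  0.0022 -1.    ]] [ 0.0943 -0.5348  0.095 ] 0.0187
scene [-0.1795 -0.4673  1.2398] [[0.5352721930877317, -0.6673971415234342, 0.5177496835280534], [-0.8445771486238438, -0.4133293214959992, 0.3403649688409112], [-0.013157481881718296, -0.6194674547367327, -0.7849120671721935]] [[542.9932830040618, 0.0, 284.51344266245127], [0.0, 542.9932830040618, 211.10682619056772], [0.0, 0.0, 1.0]]
top [0.5154 0.0515 1.6186] [[-0.008033985123290234, -0.9975085351468532, 0.0700869273988951], [-0.9999571648787181, 0.00833628513049773, 0.004021785416871398], [-0.004596029890576043, -0.0700516142526515, -0.9975327803384924]] [[477.61092324643784, 0.0, 281.5780084880928], [0.0, 477.61092324643784, 211.1906850585683], [0.0, 0.0, 1.0]]
wrist [0.2281 0.5882 0.3835] [[-0.23586245511278345, -0.926439026862699, -0.29339330560506155], [-0.9717842560456506, 0.22549704465910644, 0.06918412066225949], [0.0020644539160121936, 0.30143293177040853, -0.9534851470653986]] [[325.19226210127806, 0.0, 282.5129285270345], [0.0, 325
[... 1041 characters left out ...]
   ]
spindle_mouth top 0.63 [239.288 229.32 ] [0.5669 0.1966]
stand scene 0.83 [366.408 288.288] [ 0.5341 -0.2488]
stand top 0.87 [379.792 238.518] [ 0.5338 -0.2733]
fixture scene 0.86 [228.2  212.31] [0.5482 0.2072]
fixture top 0.93 [236.488 238.098] [0.5391 0.2114]
plate scene 0.91 [241.696 196.896] [0.6077 0.1998]
plate top 0.67 [238.896 215.586] [0.6146 0.2018]
oil_can scene 0.58 [147.112 188.412] [0.4934 0.47  ]
oil_can top 0.89 [163.016 252.588] [0.4922 0.4599]
turned_bush scene 0.51 [323.008 211.092] [ 0.6972 -0.0248]
turned_bush top 0.4 [307.776 191.688] [ 0.695  -0.0318]
test_block scene 0.49 [316.176 235.704] [ 0.6108 -0.0523]
test_block top 0.55 [313.712 210.588] [ 0.6303 -0.0512]
```

```bash
python3 - <<'E'
import cv2
a=cv2.imread("pics/scene0.png")[150:330,180:460];b=cv2.imread("pics/top0.png")[160:280,200:440]
cv2.imwrite("pics/c1.png",cv2.resize(a,(784,504),interpolation=3));cv2.imwrite("pics/c2.png",cv2.resize(b,(800,400),interpolation=3))
E
```

```text
(no output)
```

View pics/c1.png

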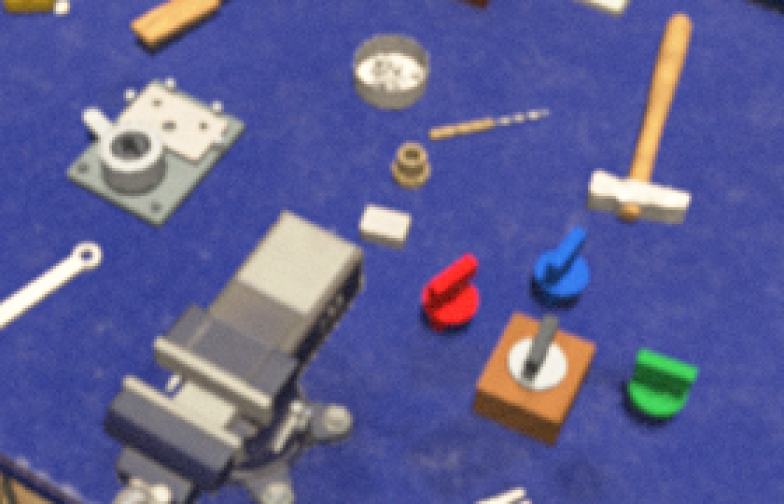

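View pics/c2.png

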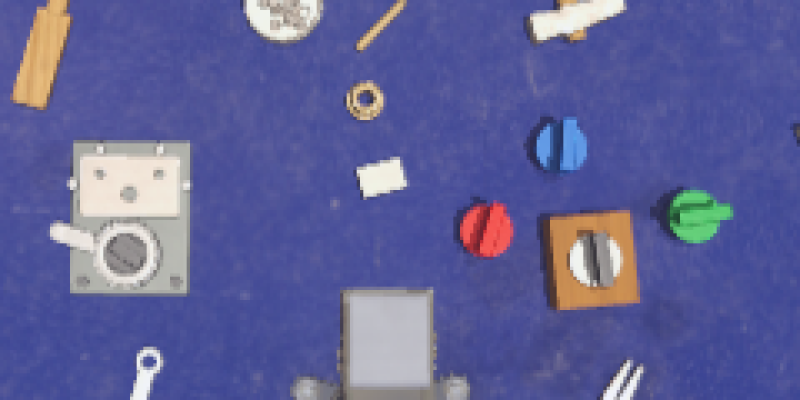

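The real key is the steel one in the brown stand (top crop 597,260); the red, blue and green ones are look-alikes. The fixture is at the left (top crop 125,255), and the vise lies between them. I'll travel high, photographing the spindle from the wrist on the way to the key.

```bash
cat >> h.py <<'E'
np.set_printoptions(precision=4,suppress=True)
def yaw(R): return np.degrees(np.arctan2(R[1][0],R[0][0]))
def rows(goal,dyaw,n,pos=None,y0=None):
    """n equal rows from the pose to goal; dyaw = world yaw change (deg). tool is pointing down"""
    s=r.sense();p=np.array(s["tcp_pos"]) if pos is None else np.array(pos);y=yaw(s["ee_rot"]) if y0 is None else y0
    st=(np.array(goal)-p)/n;out=[]
    for k in range(n):
        a=np.radians(y+dyaw*k/n);X=[np.cos(a),np.sin(a)];Y=[np.sin(a),-np.cos(a)]
        out.append([[round(float(np.dot(X,st[:2])),4),round(float(np.dot(Y,st[:2])),4),round(float(-st[2]),4)],round(-dyaw/n,2)])
    for i in range(0,n,5): print(out[i:i+5])
E
python3 - <<'E'
from h import *
rows([.47,.22,.30],-71.6,13)
print()
rows([.53,-.262,.25],-80.8,15,[.47,.22,.30],-13.6-71.6)
E
```

```text
[[[0.0312, 0.0231, -0.006], 5.51], [[0.0332, 0.02, -0.006], 5.51], [[0.035, 0.0167, -0.006], 5.51], [[0.0364, 0.0133, -0.006], 5.51], [[0.0375, 0.0097, -0.006], 5.51]]
[[[0.0383, 0.0061, -0.006], 5.51], [[0.0387, 0.0024, -0.006], 5.51], [[0.0388, -0.0013, -0.006], 5.51], [[0.0385, -0.0051, -0.006], 5.51], [[0.0378, -0.0087, -0.006], 5.51]]
[[[0.0368, -0.0123, -0.006], 5.51], [[0.0354, -0.0158, -0.006], 5.51], [[0.0338, -0.0191, -0.006], 5.51]]

[[[0.0324, -0.0013, 0.0033], 5.39], [[0.0321, -0.0043, 0.0033], 5.39], [[0.0315, -0.0073, 0.0033], 5.39], [[0.0307, -0.0103, 0.0033], 5.39], [[0.0296, -0.0131, 0.0033], 5.39]]
[[[0.0283, -0.0158, 0.0033], 5.39], [[0.0266, -0.0184, 0.0033], 5.39], [[0.0248, -0.0208, 0.0033], 5.39], [[0.0227, -0.0231, 0.0033], 5.39], [[0.0205, -0.0251, 0.0033], 5.39]]
[[[0.018, -0.0269, 0.0033], 5.39], [[0.0154, -0.0285, 0.0033], 5.39], [[0.0127, -0.0298, 0.0033], 5.39], [[0.0098, -0.0309, 0.0033], 5.39], [[0.0069, -0.0316, 0.0033], 5.39]]
```

Emit:
apply_moves(
  moves=[
    [[0.031,0.023,-0.012],5.5],
    [[0.033,0.02,-0.012],5.5],
    [[0.035,0.017,-0.012],5.5],
    [[0.036,0.013,-0.012],5.5],
    [[0.0375,0.01,-0.012],5.5],
  ],
  hand=0.06,
)

```text
time_s: 1.47
tcp_pos: [0.2713, 0.4572, 0.2832]
ee_rot: [[0.751, -0.661, 0.0], [-0.661, -0.751, 0.0], [0.0, -0.0, -1.0]]
wrist_force: [1.0, -0.3, 0.4]
gripper_width: 0.73
gripper_force: 0.0
```

Emit:
apply_moves(
  moves=[
    [[0.038,0.006,-0.01],5.5],
    [[0.0385,0.0025,-0.008],5.5],
    [[0.039,-0.001,0],5.5],
    [[0.0385,-0.005,0],5.5],
    [[0.038,-0.009,0],5.5],
  ],
)

```text
time_s: 1.88
tcp_pos: [0.3954, 0.308, 0.3012]
ee_rot: [[0.36, -0.933, 0.001], [-0.933, -0.36, 0.001], [-0.001, -0.001, -1.0]]
wrist_force: [0.5, 0.4, -0.2]
gripper_width: 0.691
gripper_force: 0.0
```

Emit:
apply_moves(
  moves=[
    [[0.037,-0.012,0],5.5],
    [[0.0355,-0.016,0],5.5],
    [[0.034,-0.019,0],5.5],
    [[0,0,0],0],
    [[0,0,0],0],
  ],
)

```text
time_s: 2.3
tcp_pos: [0.4701, 0.2181, 0.3004]
ee_rot: [[0.081, -0.997, -0.0], [-0.997, -0.081, -0.0], [0.0, 0.0, -1.0]]
wrist_force: [-0.7, 0.3, 0.2]
gripper_width: 0.687
gripper_force: 0.0
```

```bash
cat >> h.py <<'E'
def fray(p,uv):
    K=np.array(p["intrinsics"]);d=(np.array(uv)-K[:2,2])/K[0,0];t=np.hypot(*d)
    v=np.array([*(d/t*np.sin(t)),np.cos(t)]) if t>1e-9 else np.array([0,0,1.])
    return np.array(p["eye"]),np.array(p["orientation"])@v
def fonz(p,uv,z):
    e,d=fray(p,uv);return e+d*(z-e[2])/d[2]
def fproj(p,X):
    c=np.array(p["orientation"]).T@(np.array(X)-np.array(p["eye"]));t=np.arctan2(np.hypot(c[0],c[1]),c[2]);K=np.array(p["intrinsics"])
    return K[:2,2]+K[0,0]*t*c[:2]/np.hypot(c[0],c[1])
def rect(p,c,z,half,px):
    """overhead view of plane z about c: image up=+x, left=+y"""
    a=np.linspace(half,-half,px);X,Y=np.meshgrid(a,a,indexing="ij")
    W=np.stack([c[0]+X,c[1]+Y,np.full_like(X,z)],-1).reshape(-1,3)
    R=np.array(p["orientation"]);q=(W-np.array(p["eye"]))@R;K=np.array(p["intrinsics"])
    rr=np.hypot(q[:,0],q[:,1]);f=K[0,0]*np.arctan2(rr,q[:,2])/rr
    m=(K[:2,2]+f[:,None]*q[:,:2]).reshape(px,px,2).astype(np.float32)
    return cv2.remap(p["frame"],m[...,0],m[...,1],cv2.INTER_CUBIC)
E
python3 - <<'E'
from h import *
s=r.sense();print(s["time_s"],s["tcp_pos"],yaw(s["ee_rot"]),s["joints"])
p=imaging.capture("wrist");np.save("w1.npy",p,allow_pickle=True)
for t,z in (("spindle_mouth",.056),("slot_top",.044),("fixture",0),("plate",.014)):
    for q in models.place_of(p,t):
        uv=np.array(q["at"])*[560,420];print(t,round(q["confidence"],2),uv,fonz(p,uv,z)[:2])
cv2.imwrite("pics/w1.png",np.hstack([rect(p,(.56,.2),.014,.12,400),rect(p,(.56,.2),.05,.05,400)]))
E
```

```text
2.3 [0.4701 0.2181 0.3004] -85.34290259148656 [ 42.8436   8.7985  -6.5976  -0.0057 -74.6169 -38.185 ]
spindle_mouth 0.59 [223.72  167.496] [0.5461 0.2066]
slot_top 0.89 [225.12  166.488] [0.5463 0.2072]
fixture 0.68 [231.616 161.196] [0.5445 0.2063]
plate 0.96 [181.888 162.792] [0.6151 0.2106]
```

View pics/w1.png

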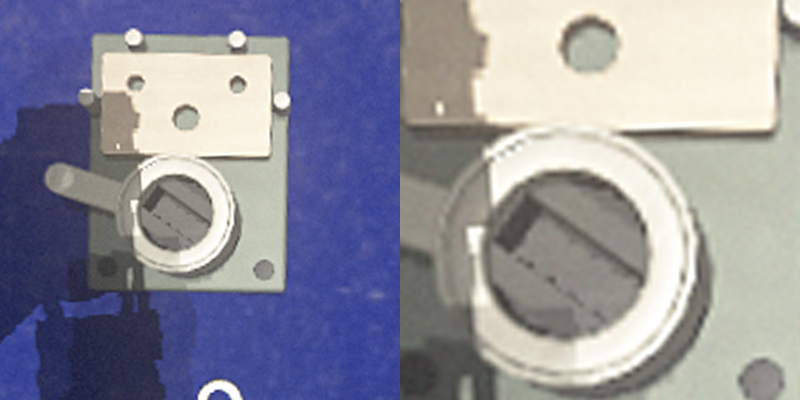

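The wrist view shows the cup rim centred near (0.546, 0.208) and the slot about 51° counter-clockwise of the fixture's x axis. The dog sits clear of the plate. On to the key.

Emit:
apply_moves(
  moves=[
    [[0.0325,-0.001,0],5.4],
    [[0.032,-0.004,0],5.4],
    [[0.0315,-0.007,0],5.4],
    [[0.0305,-0.01,0],5.4],
    [[0.0295,-0.013,0],5.4],
  ],
)

```text
time_s: 2.97
tcp_pos: [0.4878, 0.0594, 0.3009]
ee_rot: [[-0.378, -0.926, 0.001], [-0.926, 0.378, 0.0], [-0.001, -0.0, -1.0]]
wrist_force: [0.4, -0.3, 0.1]
gripper_width: 0.691
gripper_force: 0.0
```

Emit:
apply_moves(
  moves=[
    [[0.028,-0.016,0],5.4],
    [[0.0265,-0.0185,0],5.4],
    [[0.025,-0.021,0],5.4],
    [[0.0225,-0.023,0],5.4],
    [[0.0205,-0.025,0],5.4],
  ],
)

```text
time_s: 3.38
tcp_pos: [0.5087, -0.1012, 0.3008]
ee_rot: [[-0.757, -0.653, 0.001], [-0.653, 0.757, 0.0], [-0.001, -0.0, -1.0]]
wrist_force: [0.9, 1.1, -0.5]
gripper_width: 0.688
gripper_force: 0.0
```

Emit:
apply_moves(
  moves=[
    [[0.018,-0.027,0.015],5.4],
    [[0.0155,-0.0285,0.02],5.4],
    [[0.0125,-0.03,0.02],5.4],
    [[0.01,-0.031,0.02],5.4],
    [[0.007,-0.0315,0.02],5.4],
  ],
)

```text
time_s: 3.8
tcp_pos: [0.529, -0.2622, 0.2049]
ee_rot: [[-0.971, -0.238, 0.001], [-0.238, 0.971, -0.0], [-0.001, -0.0, -1.0]]
wrist_force: [0.3, -1.4, -0.2]
gripper_width: 0.693
gripper_force: 0.0
```

```bash
python3 - <<'E'
from h import *
s=r.sense();print(s["time_s"],s["tcp_pos"],yaw(s["ee_rot"]),s["joints"])
p=imaging.capture("wrist");np.save("w2.npy",p,allow_pickle=True)
for t,z in (("key",.045),("key_grip",.082),("stand",0)):
    for q in models.place_of(p,t):
        uv=np.array(q["at"])*[560,420];print(t,round(q["confidence"],2),uv,fonz(p,uv,z)[:2])
cv2.imwrite("pics/w2.png",np.hstack([rect(p,(.53,-.262),.051,.05,400),rect(p,(.53,-.262),.093,.05,400)]))
E
```

```text
3.8 [ 0.529  -0.2622  0.2049] -166.2453519715078 [-10.6602  19.404   -6.163   -0.0005 -64.3889 -65.585 ]
key 0.82 [290.808 204.918] [ 0.5346 -0.2515]
key 0.7 [288.4   294.504] [ 0.6386 -0.2279]
key 0.57 [191.016 216.888] [ 0.5724 -0.3516]
key_grip 0.96 [378.784 261.618] [ 0.5604 -0.1549]
key_grip 0.75 [290.192 215.418] [ 0.5345 -0.2531]
key_grip 0.63 [180.488 227.388] [ 0.5713 -0.3524]
stand 0.79 [287.784 197.19 ] [ 0.5384 -0.2531]
```

View pics/w2.png

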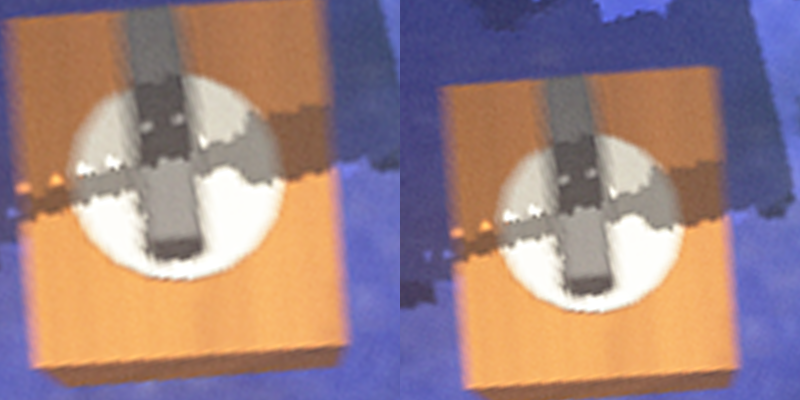

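```bash
cat >> h.py <<'E'
def circ(p,c,z,rad,half=.05,px=800,pol=0):
    """best circle centre of given radius on plane z by radial-gradient vote"""
    g=cv2.GaussianBlur(cv2.cvtColor(rect(p,c,z,half,px),cv2.COLOR_BGR2GRAY),(0,0),3).astype(np.float32)
    gx,gy=cv2.Sobel(g,5,1,0),cv2.Sobel(g,5,0,1);m=np.hypot(gx,gy);m2=np.minimum(m,np.percentile(m,95))
    sc=px/(2*half);A=np.zeros((px,px),np.float32);ys,xs=np.nonzero(m>np.percentile(m,80))
    for sg in ((1,-1) if pol==0 else (pol,)):
        u=np.round(xs+sg*rad*sc*gx[ys,xs]/m[ys,xs]).astype(int);v=np.round(ys+sg*rad*sc*gy[ys,xs]/m[ys,xs]).astype(int)
        k=(u>=0)&(u<px)&(v>=0)&(v<px);np.add.at(A,(v[k],u[k]),m2[ys,xs][k])
    A=cv2.GaussianBlur(A,(0,0),6);v,u=np.unravel_index(A.argmax(),A.shape)
    return np.array([c[0]+(px/2-.5-v)/sc,c[1]+(px/2-.5-u)/sc]),float(A.max())
E
python3 - <<'E'
from h import *
L=lambda f:np.load(f,allow_pickle=True).item()
p=L("w2.npy")
for R in(.025,.026,.027):print(R,circ(p,(.536,-.256),.051,R,pol=1))
q=L("w1.npy")
for R in(.032,.033,.034):print(R,circ(q,(.546,.207),.056,R,pol=1))
for R in(.020,.021,.022):print(R,circ(q,(.546,.207),.056,R,pol=1))
for R in(.020,.021,.022):print(R,circ(q,(.546,.207),.056,R,pol=-1))
t=imaging.capture("top")
rows([.536,-.256,.16],-7.8,5)
E
```

```text
0.025 (array([ 0.5356, -0.2573]), 179.34291076660156)
0.026 (array([ 0.5359, -0.2563]), 221.58343505859375)
0.027 (array([ 0.5371, -0.2562]), 169.32247924804688)
0.032 (array([0.5449, 0.2076]), 290.1573181152344)
0.033 (array([0.5452, 0.2083]), 269.58575439453125)
0.034 (array([0.5457, 0.2096]), 213.75343322753906)
0.02 (array([0.5328, 0.2097]), 141.67730712890625)
0.021 (array([0.5337, 0.2093]), 137.4770965576172)
0.022 (array([0.5374, 0.2002]), 147.1829071044922)
0.02 (array([0.5442, 0.2079]), 429.41424560546875)
0.021 (array([0.5452, 0.2073]), 639.7500610351562)
0.022 (array([0.5453, 0.2068]), 449.447509765625)
[[[-0.0016, 0.0006, 0.0092], 1.56], [[-0.0016, 0.0007, 0.0092], 1.56], [[-0.0016, 0.0007, 0.0092], 1.56], [[-0.0015, 0.0008, 0.0092], 1.56], [[-0.0015, 0.0008, 0.0092], 1.56]]
```

Emit:
apply_moves(
  moves=[
    [[-0.0016,0.0006,0.009],1.56],
    [[-0.0016,0.0007,0.009],1.56],
    [[-0.0016,0.0007,0.009],1.56],
    [[-0.0015,0.0008,0.009],1.56],
    [[-0.0015,0.0008,0.009],1.56],
  ],
  hand=0.05,
)

```text
time_s: 4.47
tcp_pos: [0.5367, -0.2551, 0.1622]
ee_rot: [[-0.994, -0.108, 0.004], [-0.108, 0.994, -0.001], [-0.003, -0.001, -1.0]]
wrist_force: [-0.1, 0.4, -0.6]
gripper_width: 0.579
gripper_force: 0.0
```

```bash
python3 - <<'E'
from h import *
p=imaging.capture("wrist");np.save("w3.npy",p,allow_pickle=True)
s=r.sense();print(s["time_s"],s["tcp_pos"],yaw(s["ee_rot"]))
print(circ(p,(.536,-.256),.051,.026,pol=1))
g=rect(p,(.536,-.256),.093,.04,600)
ls=cv2.createLineSegmentDetector().detect(cv2.cvtColor(g,cv2.COLOR_BGR2GRAY))[0][:,0]
for a in ls:
    v=a[2:]-a[:2];n=np.hypot(*v);an=(np.degrees(np.arctan2(-v[0],-v[1]))+90)%180-90
    if n>90:
        m=(a[:2]+a[2:])/2;print(round(n),round(an,1),[.536+(300-m[1])/7500,-.256+(300-m[0])/7500])
rows([.536,-.2563,.063],0,5)
cv2.imwrite("pics/w3.png",g)
E
```

```text
4.5167 [ 0.5358 -0.2545  0.16  ] -173.85539493340144
(array([ 0.5362, -0.2541]), 233.51800537109375)
160 4.9 [np.float32(0.50684017), np.float32(-0.22341232)]
93 5.4 [np.float32(0.5419109), np.float32(-0.24602178)]
208 4.2 [np.float32(0.51006746), np.float32(-0.28970262)]
104 6.6 [np.float32(0.5288345), np.float32(-0.24784365)]
201 -84.9 [np.float32(0.5606786), np.float32(-0.27194557)]
119 5.2 [np.float32(0.5201642), np.float32(-0.2620559)]
184 4.4 [np.float32(0.54401577), np.float32(-0.22053805)]
183 -86.5 [np.float32(0.55750513), np.float32(-0.23192647)]
134 4.5 [np.float32(0.5528178), np.float32(-0.28605166)]
[[[0.0, -0.0004, 0.0194], 0.0], [[0.0, -0.0004, 0.0194], 0.0], [[0.0, -0.0004, 0.0194], 0.0], [[0.0, -0.0004, 0.0194], 0.0], [[0.0, -0.0004, 0.0194], 0.0]]
```

View pics/w3.png

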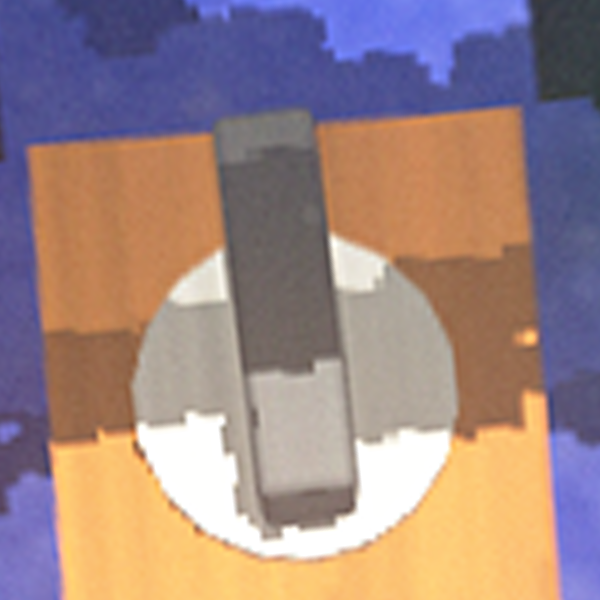

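Emit:
apply_moves(
  moves=[
    [[0,0,0.022],0],
    [[0,0,0.022],0],
    [[0,0,0.022],0],
    [[0,0,0.02],0],
    [[0,0,0.011],0],
  ],
)

```text
time_s: 4.93
tcp_pos: [0.5354, -0.2553, 0.0629]
ee_rot: [[-0.994, -0.109, -0.001], [-0.109, 0.994, 0.0], [0.001, 0.001, -1.0]]
wrist_force: [0.1, 0.5, 0.4]
gripper_width: 0.573
gripper_force: 0.0
```

Emit:
apply_moves(
  moves=[
    [[0,0,0],0],
    [[0,0,0],0],
    [[0,0,0],0],
    [[0,0,0],0],
    [[0,0,0],0],
  ],
  hand=0.0,
)

```text
time_s: 5.35
tcp_pos: [0.5363, -0.257, 0.065]
ee_rot: [[-0.994, -0.106, 0.003], [-0.106, 0.994, -0.001], [-0.003, -0.001, -1.0]]
wrist_force: [0.2, -0.5, -0.5]
gripper_width: 0.284
gripper_force: 0.0
```

```bash
python3 - <<'E'
from h import *
s=r.sense();print(s["time_s"],s["tcp_pos"],yaw(s["ee_rot"]),s["wrist_force"],s["moment"],s["gripper_width"]*87,s["gripper_force"],s["joints"])
E
```

```text
5.35 [ 0.5363 -0.257   0.065 ] -173.90256422625177 [ 0.2225 -0.5354 -0.4636] [ 0.0286 -0.1929  0.0086] 24.68192345258469 0.0 [-10.0142  27.8879 -15.2581   0.0133 -46.6995 -73.8976]
```

Emit:
apply_moves(
  moves=[
    [[0,0,0],0],
    [[0,0,0],0],
    [[0,0,0],0],
    [[0,0,0],0],
  ],
)

```text
time_s: 5.68
tcp_pos: [0.5359, -0.2567, 0.0644]
ee_rot: [[-0.994, -0.106, 0.001], [-0.106, 0.994, -0.0], [-0.001, -0.0, -1.0]]
wrist_force: [-0.4, 3.3, 5.3]
gripper_width: 0.158
gripper_force: 30.0
```

Emit:
apply_moves(
  moves=[
    [[0,0,-0.005],0],
    [[0,0,-0.01],0],
    [[0,0,-0.02],0],
    [[0,0,-0.035],0],
    [[0,0,-0.04],0],
  ],
)

```text
time_s: 6.1
tcp_pos: [0.533, -0.2565, 0.1719]
ee_rot: [[-0.994, -0.105, -0.008], [-0.105, 0.994, 0.002], [0.007, 0.003, -1.0]]
wrist_force: [1.3, -0.1, -4.5]
gripper_width: 0.16
gripper_force: 30.0
```

```bash
python3 - <<'E'
from h import *
for i in range(3):
    p=imaging.capture("wrist")
    s=r.sense();print(s["time_s"],s["tcp_pos"],yaw(s["ee_rot"]),s["wrist_force"],s["moment"],s["gripper_width"]*87,s["gripper_force"],s["joints"])
print(models.place_of(p,"key")[:2],models.place_of(p,"key_grip")[:2])
cv2.imwrite("pics/w4.png",p["frame"])
E
```

```text
6.15 [ 0.5385 -0.2591  0.1835] -173.8138151230159 [ 2.7402 -1.526   4.6205] [-0.3382 -0.6701 -0.0015] 13.905264688876958 30.001702029258013 [-10.0483  20.7411  -7.5139   0.2837 -61.0923 -73.9033]
6.2 [ 0.5395 -0.2589  0.1813] -173.84509591951797 [ 2.1841  0.2431 -2.9976] [-0.0864 -0.4478  0.003 ] 13.711534277272303 30.000006649643183 [-10.0488  20.8429  -7.665    0.2113 -60.6585 -73.9012]
6.25 [ 0.5373 -0.2577  0.1775] -173.92359411593685 [ 0.2783  1.8936 -5.2333] [ 0.0543 -0.0708  0.0303] 13.693654334285833 29.99964307062328 [-10.0464  20.9983  -7.9538   0.0461 -60.5915 -73.9003]
[{'at': [0.6848, 0.5538], 'confidence': 0.95}, {'at': [0.34, 0.5362], 'confidence': 0.92}] [{'at': [0.3191, 0.5643], 'confidence': 0.61}, {'at': [0.5062, 0.6779], 'confidence': 0.57}]
```

View pics/w4.png

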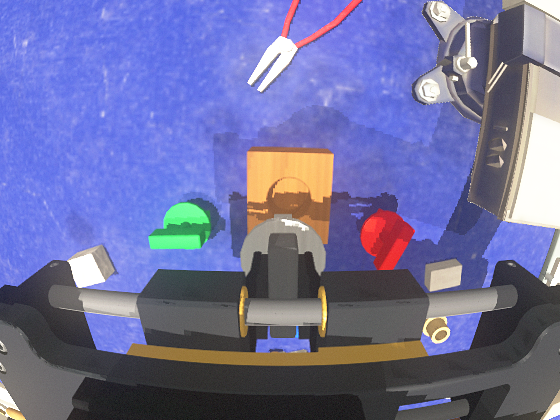

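Key is held, and the stand hole is empty. I'll carry it high towards the fixture, turning it to about 17° counter-clockwise of the slot.

```bash
python3 - <<'E'
from h import *
q=imaging.capture("wrist")
rows([.567,.263,.30],62,15,[.536,-.256,.30],-173.9)
s=r.sense();print(s["time_s"],s["tcp_pos"])
p=q
for dz in(-.012,-.013,-.014):
    print(dz,[circ(p,np.array(s["tcp_pos"][:2]),s["tcp_pos"][2]+dz,R,half=.04,pol=1) for R in(.0255,.026,.0265)])
E
```

```text
[[[-0.0057, 0.0342, -0.0], -4.13], [[-0.0082, 0.0337, -0.0], -4.13], [[-0.0106, 0.033, -0.0], -4.13], [[-0.0129, 0.0322, -0.0], -4.13], [[-0.0152, 0.0311, -0.0], -4.13]]
[[[-0.0174, 0.03, -0.0], -4.13], [[-0.0195, 0.0286, -0.0], -4.13], [[-0.0216, 0.0271, -0.0], -4.13], [[-0.0235, 0.0255, -0.0], -4.13], [[-0.0252, 0.0238, -0.0], -4.13]]
[[[-0.0269, 0.0219, -0.0], -4.13], [[-0.0284, 0.0199, -0.0], -4.13], [[-0.0297, 0.0178, -0.0], -4.13], [[-0.031, 0.0156, -0.0], -4.13], [[-0.032, 0.0133, -0.0], -4.13]]
6.4 [ 0.5337 -0.2564  0.1716]
-0.012 [(array([ 0.5338, -0.256 ]), 216.02786254882812), (array([ 0.5344, -0.2562]), 179.23841857910156), (array([ 0.5349, -0.2566]), 152.93392944335938)]
-0.013 [(array([ 0.534, -0.256]), 222.7570343017578), (array([ 0.5346, -0.2561]), 188.42678833007812), (array([ 0.5352, -0.2565]), 157.97640991210938)]
-0.014 [(array([ 0.5344, -0.2559]), 226.00416564941406), (array([ 0.535 , -0.2559]), 206.9381103515625), (array([ 0.5355, -0.2563]), 170.9640350341797)]
```

Emit:
apply_moves(
  moves=[
    [[0,0,-0.02],0],
    [[0,0,-0.035],0],
    [[0,0,-0.035],0],
    [[0,0,-0.025],0],
    [[-0.003,0.017,-0.007],-2],
  ],
)

```text
time_s: 6.82
tcp_pos: [0.5376, -0.2422, 0.2987]
ee_rot: [[-0.99, -0.139, 0.004], [-0.139, 0.99, -0.004], [-0.004, -0.004, -1.0]]
wrist_force: [1.4, -0.2, -3.9]
gripper_width: 0.158
gripper_force: 30.0
```

Emit:
apply_moves(
  moves=[
    [[-0.0057,0.034,0],-4.1],
    [[-0.008,0.0335,0],-4.1],
    [[-0.0105,0.033,0],-4.1],
    [[-0.013,0.032,0],-4.1],
    [[-0.015,0.031,0],-4.1],
  ],
)

```text
time_s: 7.23
tcp_pos: [0.5396, -0.0658, 0.293]
ee_rot: [[-0.877, -0.481, -0.005], [-0.481, 0.877, -0.0], [0.005, 0.002, -1.0]]
wrist_force: [0.5, -0.6, -4.0]
gripper_width: 0.159
gripper_force: 30.0
```

Emit:
apply_moves(
  moves=[
    [[-0.0175,0.03,0],-4.1],
    [[-0.0195,0.0285,0],-4.1],
    [[-0.0215,0.027,0],-4.1],
    [[-0.0235,0.0255,0],-4.1],
    [[-0.025,0.024,0],-4.1],
  ],
)

```text
time_s: 7.65
tcp_pos: [0.5446, 0.1072, 0.2931]
ee_rot: [[-0.652, -0.758, -0.005], [-0.758, 0.653, -0.002], [0.005, 0.002, -1.0]]
wrist_force: [0.6, -0.1, -4.1]
gripper_width: 0.158
gripper_force: 30.0
```

Emit:
apply_moves(
  moves=[
    [[-0.027,0.022,0],-4.1],
    [[-0.0285,0.02,0],-4.1],
    [[-0.03,0.018,0],-4.1],
    [[-0.02,0.009,0],-4.1],
    [[-0.008,0.003,0],-2],
  ],
)

```text
time_s: 8.07
tcp_pos: [0.5505, 0.2437, 0.2921]
ee_rot: [[-0.378, -0.926, -0.005], [-0.926, 0.378, -0.002], [0.004, 0.003, -1.0]]
wrist_force: [0.1, -0.2, -4.6]
gripper_width: 0.155
gripper_force: 30.0
```

```bash
python3 - <<'E'
from h import *
for i in range(5): imaging.capture("wrist")
for i in range(4):
    p=imaging.capture("wrist");s=r.sense();print(s["time_s"],s["tcp_pos"],yaw(s["ee_rot"]),s["wrist_force"])
    t=np.array(s["tcp_pos"])
    print(" rim",circ(p,(.546,.207),.056,.033,pol=1)," bore",circ(p,(.546,.207),.056,.021,pol=-1)," key-tcp",circ(p,t[:2],t[2]-.013,.0257,half=.04,pol=1)[0]-t[:2])
g=rect(p,(.545,.207),.044,.035,500)
for a in cv2.createLineSegmentDetector().detect(cv2.cvtColor(g,cv2.COLOR_BGR2GRAY))[0][:,0]:
    v=a[2:]-a[:2];n=np.hypot(*v)
    if n>90: print(round(n),round((np.degrees(np.arctan2(-v[0],-v[1]))+90)%180-90,1),a)
cv2.imwrite("pics/w5.png",g)
E
```

```text
8.3667 [0.5511 0.2394 0.295 ] -112.64315832648371 [-0.0521  0.0496 -3.506 ]
 rim (array([0.5457, 0.2072]), 190.94039916992188)  bore (array([0.5456, 0.2076]), 572.1551513671875)  key-tcp [-0.      0.0005]
8.4167 [0.5512 0.2394 0.2954] -112.64419020213974 [-0.5745 -0.4677 -4.1118]
 rim (array([0.5457, 0.2074]), 253.45559692382812)  bore (array([0.5456, 0.2076]), 619.9113159179688)  key-tcp [0.     0.0007]
8.4667 [0.5513 0.2395 0.2956] -112.63691890986189 [ 0.1615 -0.0221 -3.8443]
 rim (array([0.5458, 0.2077]), 216.47308349609375)  bore (array([0.5456, 0.2076]), 571.7011108398438)  key-tcp [-0.0001  0.0003]
8.5167 [0.5514 0.2397 0.2957] -112.62377703691841 [-0.089  -0.2312 -4.1742]
 rim (array([0.5458, 0.2074]), 194.52317810058594)  bore (array([0.5456, 0.2074]), 534.4596557617188)  key-tcp [-0.0001  0.0002]
100 -22.6 [437.0928 375.1953 475.631  282.6072]
```

View pics/w5.png

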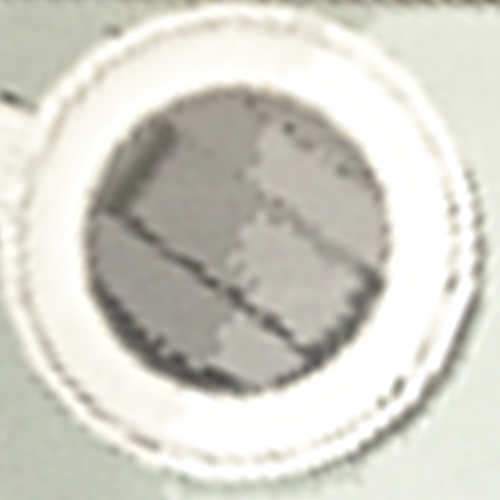

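Mouth confirmed at (0.5456, 0.2075). The slot lies at about 55° (edge from 105,213 to 312,352), and the key is centred on the TCP. Next I move above the mouth at 72° key yaw.

```bash
python3 - <<'E'
from h import *
rows([.5456,.2071,.125],4.5,8)
E
```

```text
[[[0.004, -0.0009, 0.0213], -0.56], [[0.004, -0.0009, 0.0213], -0.56], [[0.0041, -0.0008, 0.0213], -0.56], [[0.0041, -0.0008, 0.0213], -0.56], [[0.0041, -0.0007, 0.0213], -0.56]]
[[[0.0041, -0.0007, 0.0213], -0.56], [[0.0041, -0.0007, 0.0213], -0.56], [[0.0041, -0.0006, 0.0213], -0.56]]
```

Emit:
apply_moves(
  moves=[
    [[0.0066,-0.0014,0.02],-0.9],
    [[0.0066,-0.0013,0.032],-0.9],
    [[0.0066,-0.0012,0.032],-0.9],
    [[0.0066,-0.0011,0.032],-0.9],
    [[0.0065,-0.0011,0.032],-0.9],
  ],
)

```text
time_s: 8.93
tcp_pos: [0.5454, 0.2069, 0.147]
ee_rot: [[-0.31, -0.951, 0.001], [-0.951, 0.31, 0.001], [-0.001, -0.001, -1.0]]
wrist_force: [0.6, 0.5, -3.3]
gripper_width: 0.158
gripper_force: 30.0
```

Emit:
apply_moves(
  moves=[
    [[0,0,0.015],0],
    [[0,0,0.0075],0],
    [[0,0,0],0],
    [[0,0,0],0],
    [[0,0,0],0],
  ],
)

```text
time_s: 9.35
tcp_pos: [0.5468, 0.2087, 0.1271]
ee_rot: [[-0.309, -0.951, 0.004], [-0.951, 0.309, 0.002], [-0.003, -0.003, -1.0]]
wrist_force: [-0.2, -0.5, -4.2]
gripper_width: 0.155
gripper_force: 30.0
```

```bash
cat > st.py <<'E'
from h import *
L=[]
for i in range(6):
    p=imaging.capture("wrist");s=r.sense();L.append([*s["tcp_pos"],yaw(s["ee_rot"]),*s["wrist_force"],*s["moment"]])
print(s["time_s"]);L=np.array(L);print(L.mean(0),L.std(0)[:3],s["joints"],np.array(s["ee_rot"])[:,2])
m=L.mean(0);a=np.radians(m[3]);d=np.array([.5456,.2071])-m[:2]
print("to mouth in tool x,y:",d@[np.cos(a),np.sin(a)],d@[np.sin(a),-np.cos(a)])
for c in("scene","top"):
    p=imaging.capture(c);cv2.imwrite(f"pics/{c}_l.png",p["frame"])
    u=proj(p,(.5456,.2075,.08)).astype(int);cv2.imwrite(f"pics/{c}_c.png",cv2.resize(p["frame"][u[1]-50:u[1]+50,u[0]-50:u[0]+50],None,fx=4,fy=4,interpolation=3))
cv2.imwrite("pics/pair.png",np.hstack([cv2.imread(f"pics/{c}_c.png") for c in("scene","top")]))
E
python3 st.py
```

```text
9.65
[   0.5461    0.2084    0.1265 -108.0108   -0.0977    0.3515   -4.163
    0.0512   -0.0478    0.0101] [0.0004 0.0002 0.0005] [ 36.7636  22.9682 -13.1274   0.0021 -53.8298 -54.7816] [ 0.0011  0.0008 -1.    ]
to mouth in tool x,y: 0.00140758499333937 4.3234431041643364e-05
```

Emit:
apply_moves(
  moves=[
    [[0.0012,0,0.004],0],
    [[0,0,0.006],0],
    [[0,0,0.005],0],
    [[0,0,0.003],0],
    [[0,0,0],0],
  ],
)

```text
time_s: 10.17
tcp_pos: [0.5443, 0.2063, 0.1056]
ee_rot: [[-0.31, -0.951, -0.002], [-0.951, 0.31, -0.001], [0.002, 0.002, -1.0]]
wrist_force: [-0.6, 0.1, -4.1]
gripper_width: 0.156
gripper_force: 30.0
```

```bash
python3 st.py
```

```text
10.4667
[   0.5451    0.2068    0.107  -108.0199   -0.3689   -0.2499   -4.2863
    0.0736   -0.0643   -0.0373] [0.0002 0.0001 0.0004] [ 36.6849  24.0821 -14.4154   0.0026 -51.4677 -54.7103] [ 0.0005  0.0003 -1.    ]
to mouth in tool x,y: -0.00047919949049388035 -0.00037359072655132565
```

Emit:
apply_moves(
  moves=[
    [[-0.0003,-0.0003,0.0025],0],
    [[0,0,0.0025],0],
    [[0,0,0.0025],0],
    [[0,0,0.0015],0],
    [[0,0,0],0],
  ],
)

```text
time_s: 10.98
tcp_pos: [0.545, 0.2067, 0.0974]
ee_rot: [[-0.31, -0.951, -0.001], [-0.951, 0.31, -0.001], [0.001, 0.001, -1.0]]
wrist_force: [0.7, -0.3, -4.7]
gripper_width: 0.155
gripper_force: 30.0
```

Emit:
apply_moves(
  moves=[
    [[0,0,0.001],0],
    [[0,0,0.001],0],
    [[0,0,0.001],0],
    [[0,0,0],0],
    [[0,0,0],0],
  ],
)

```text
time_s: 11.4
tcp_pos: [0.5454, 0.2069, 0.095]
ee_rot: [[-0.309, -0.951, -0.0], [-0.951, 0.309, -0.0], [0.0, 0.0, -1.0]]
wrist_force: [0.0, 0.6, -3.2]
gripper_width: 0.155
gripper_force: 30.0
```

```bash
python3 st.py
```

```text
11.7
[   0.5454    0.207     0.0951 -108.0221    0.3374    0.1162   -3.7213
    0.0818   -0.0554    0.0274] [0. 0. 0.] [ 36.6771  24.9219 -15.1128   0.001  -49.9587 -54.7006] [ 0.0001  0.0001 -1.    ]
to mouth in tool x,y: -0.00018232556952615595 -0.00011434353329103995
```

View pics/pair.png

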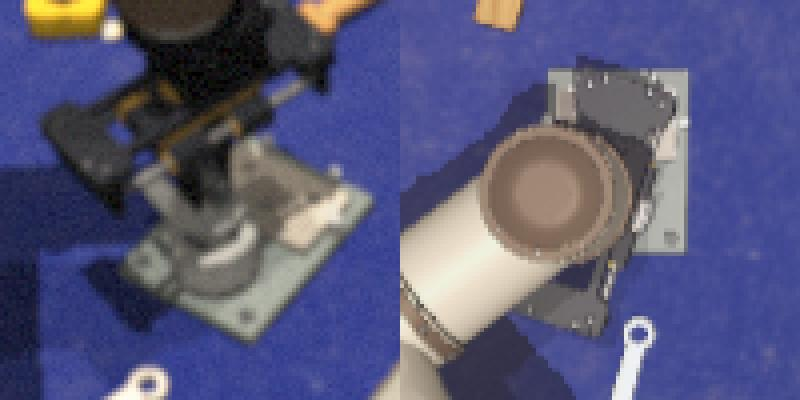

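The tang is inside the cup with no contact force. Feeling downward next.

Emit:
apply_moves(
  moves=[
    [[0,0,0.0007],0],
    [[0,0,0.0007],0],
    [[0,0,0.0006],0],
    [[0,0,0],0],
  ],
)

```text
time_s: 12.13
tcp_pos: [0.5455, 0.2069, 0.0934]
ee_rot: [[-0.309, -0.951, 0.0], [-0.951, 0.309, -0.0], [-0.0, -0.0, -1.0]]
wrist_force: [-0.7, 1.3, -1.7]
gripper_width: 0.156
gripper_force: 30.0
```

Emit:
apply_moves(
  moves=[
    [[0,0,0.0005],0],
    [[0,0,0.0005],0],
    [[0,0,0],0],
  ],
)

```text
time_s: 12.38
tcp_pos: [0.5457, 0.207, 0.0932]
ee_rot: [[-0.309, -0.951, 0.001], [-0.951, 0.309, 0.0], [-0.0, -0.001, -1.0]]
wrist_force: [-3.4, -0.7, 4.3]
gripper_width: 0.158
gripper_force: 30.0
```

Contact at z 0.0934, as expected for the slot floor, with about 8 N of pressure. Turning clockwise.

Emit:
apply_moves(
  moves=[
    [[0,0,0.0002],2],
    [[0,0,0],2],
    [[0,0,0],2],
    [[0,0,0],2],
    [[0,0,0],1],
  ],
)

```text
time_s: 12.8
tcp_pos: [0.5466, 0.2075, 0.0929]
ee_rot: [[-0.455, -0.891, 0.003], [-0.891, 0.455, 0.001], [-0.003, -0.002, -1.0]]
wrist_force: [0.1, 0.1, 2.7]
gripper_width: 0.16
gripper_force: 30.0
```

Emit:
apply_moves(
  moves=[
    [[0,0,0.0002],1],
    [[0,0,0],1],
    [[0,0,0],1],
    [[0,0,0],0],
  ],
)

```text
time_s: 13.13
tcp_pos: [0.5468, 0.2075, 0.0927]
ee_rot: [[-0.5, -0.866, 0.003], [-0.866, 0.5, 0.001], [-0.003, -0.002, -1.0]]
wrist_force: [1.9, -0.6, 6.1]
gripper_width: 0.159
gripper_force: 30.0
```

Emit:
apply_moves(
  moves=[
    [[0,0,0],1],
    [[0,0,0],1],
    [[0,0,0],1],
    [[0,0,0],0],
  ],
)

```text
time_s: 13.47
tcp_pos: [0.5437, 0.206, 0.0897]
ee_rot: [[-0.547, -0.837, -0.004], [-0.837, 0.547, -0.001], [0.004, 0.003, -1.0]]
wrist_force: [2.4, -0.5, -4.0]
gripper_width: 0.156
gripper_force: 30.0
```

It dropped into the slot at key yaw of about 57°. Lowering gently.

Emit:
apply_moves(
  moves=[
    [[0,0,0.001],0],
    [[0,0,0.0015],0],
    [[0,0,0.0015],0],
    [[0,0,0.001],0],
    [[0,0,0],0],
  ],
)

```text
time_s: 13.88
tcp_pos: [0.5445, 0.2066, 0.0857]
ee_rot: [[-0.545, -0.838, -0.002], [-0.838, 0.545, -0.001], [0.002, 0.001, -1.0]]
wrist_force: [-1.0, 0.3, -4.9]
gripper_width: 0.155
gripper_force: 30.0
```

```bash
python3 st.py
```

```text
14.1833
[   0.545     0.2069    0.0864 -123.0277    0.0989    0.0123   -3.9673
    0.0715   -0.0916    0.0069] [0.0002 0.0001 0.0003] [ 36.6841  25.4965 -15.6083  -0.0114 -48.8929 -69.7   ] [-0.0001  0.0001 -1.    ]
to mouth in tool x,y: -0.0004561976968739598 -0.0003632313520761286
```

Emit:
apply_moves(
  moves=[
    [[-0.0003,-0.0002,0.0015],0],
    [[0,0,0.002],0],
    [[0,0,0.0015],0],
    [[0,0,0.001],0],
    [[0,0,0],0],
  ],
)

```text
time_s: 14.7
tcp_pos: [0.5455, 0.2069, 0.0802]
ee_rot: [[-0.545, -0.838, -0.001], [-0.838, 0.545, -0.0], [0.001, 0.0, -1.0]]
wrist_force: [-0.6, -0.3, -4.1]
gripper_width: 0.151
gripper_force: 30.0
```

Emit:
apply_moves(
  moves=[
    [[0,0,0.001],0],
    [[0,0,0.001],0],
    [[0,0,0.001],0],
    [[0,0,0.0005],0],
    [[0,0,0],0],
  ],
)

```text
time_s: 15.12
tcp_pos: [0.5456, 0.207, 0.077]
ee_rot: [[-0.545, -0.838, -0.0], [-0.838, 0.545, -0.0], [0.0, 0.0, -1.0]]
wrist_force: [-0.4, -0.1, -3.5]
gripper_width: 0.155
gripper_force: 30.0
```

Emit:
apply_moves(
  moves=[
    [[0,0,0.0006],0],
    [[0,0,0.0006],0],
    [[0,0,0.0005],0],
    [[0,0,0],0],
    [[0,0,0],0],
  ],
)

```text
time_s: 15.53
tcp_pos: [0.5457, 0.2071, 0.0755]
ee_rot: [[-0.545, -0.838, 0.0], [-0.838, 0.545, 0.0], [-0.0, -0.0, -1.0]]
wrist_force: [0.1, -0.2, -4.0]
gripper_width: 0.157
gripper_force: 30.0
```

Emit:
apply_moves(
  moves=[
    [[0,0,0.0004],0],
    [[0,0,0.0003],0],
    [[0,0,0],0],
    [[0,0,0],0],
  ],
)

```text
time_s: 15.87
tcp_pos: [0.5458, 0.207, 0.0754]
ee_rot: [[-0.545, -0.839, 0.0], [-0.839, 0.545, 0.0], [-0.0, -0.0, -1.0]]
wrist_force: [-1.9, 0.1, 1.3]
gripper_width: 0.156
gripper_force: 30.0
```

Home: the flange is on the rim (z 0.0754, about 5 N). Turning clockwise towards the stop.

Emit:
apply_moves(
  moves=[
    [[0,0,0],2],
    [[0,0,0],3],
    [[0,0,0],3],
    [[0,0,0],3],
    [[0,0,0],3],
  ],
)

```text
time_s: 16.28
tcp_pos: [0.5462, 0.2077, 0.0754]
ee_rot: [[-0.733, -0.681, 0.001], [-0.681, 0.733, 0.001], [-0.002, -0.0, -1.0]]
wrist_force: [-2.2, 1.9, 0.5]
gripper_width: 0.16
gripper_force: 30.0
```

```bash
cat > q.py <<'E'
from h import *
s=r.sense();print(s["time_s"],s["tcp_pos"],yaw(s["ee_rot"]),s["wrist_force"],s["moment"],s["joints"][5],s["effort"])
E
python3 q.py
```

```text
16.2833 [0.5462 0.2077 0.0754] -137.10287446916917 [-2.2405  1.9472  0.463 ] [0.2911 0.3826 0.1493] -83.80317093539628 [ -0.8448 -38.4688  15.0518   3.5156   0.1818   0.222 ]
```

Emit:
apply_moves(
  moves=[
    [[0,0,0],3],
    [[0,0,0],3],
    [[0,0,0],3],
    [[0,0,0],3],
    [[0,0,0],3],
  ],
)

```text
time_s: 16.7
tcp_pos: [0.5463, 0.2076, 0.0754]
ee_rot: [[-0.884, -0.468, 0.002], [-0.468, 0.884, 0.001], [-0.002, -0.0, -1.0]]
wrist_force: [-1.0, 0.4, 1.2]
gripper_width: 0.155
gripper_force: 30.0
```

Emit:
apply_moves(
  moves=[
    [[0,0,0],3],
    [[0,0,0],3],
    [[0,0,0],3],
    [[0,0,0],3],
    [[0,0,0],3],
  ],
)

```text
time_s: 17.12
tcp_pos: [0.5464, 0.2075, 0.0754]
ee_rot: [[-0.975, -0.223, 0.002], [-0.223, 0.975, 0.001], [-0.002, 0.0, -1.0]]
wrist_force: [-0.0, -1.0, 0.4]
gripper_width: 0.159
gripper_force: 30.0
```

```bash
python3 q.py
```

```text
17.1167 [0.5464 0.2075 0.0754] -167.1012957938692 [-0.0402 -1.0112  0.3525] [0.0195 0.0492 0.1643] -113.80581483097427 [ -0.1951 -38.6177  15.0747   3.2452   0.1336   0.2211]
```

Emit:
apply_moves(
  moves=[
    [[0,0,0],2],
    [[0,0,0],2],
    [[0,0,0],2],
    [[0,0,0],2],
    [[0,0,0],1.5],
  ],
)

```text
time_s: 17.53
tcp_pos: [0.5464, 0.2073, 0.0754]
ee_rot: [[-0.998, -0.06, 0.002], [-0.06, 0.998, 0.0], [-0.002, 0.0, -1.0]]
wrist_force: [-0.7, -0.8, -0.3]
gripper_width: 0.159
gripper_force: 30.0
```

```bash
python3 q.py
```

```text
17.5333 [0.5464 0.2073 0.0754] -176.54723353800793 [-0.7221 -0.7981 -0.277 ] [-0.0984  0.0096  0.192 ] -123.24947696743197 [ -0.0289 -38.6322  15.0958   3.1795   0.141   -0.0255]
```

Emit:
apply_moves(
  moves=[
    [[0,0,0],1],
    [[0,0,0],1],
    [[0,0,0],0.5],
  ],
)

```text
time_s: 17.78
tcp_pos: [0.5464, 0.2073, 0.0754]
ee_rot: [[-1.0, -0.017, 0.002], [-0.017, 1.0, 0.001], [-0.002, 0.001, -1.0]]
wrist_force: [-0.1, -0.6, 1.9]
gripper_width: 0.158
gripper_force: 30.0
```

```bash
python3 q.py
```

```text
17.7833 [0.5464 0.2073 0.0754] -179.03671766869493 [-0.0946 -0.645   1.8561] [-0.1516 -0.1735  0.2203] -125.72916122003015 [  0.1747 -37.7977  14.452    2.8728   0.0383  -0.1608]
```

Emit:
apply_moves(
  moves=[
    [[0,0,0],0.7],
    [[0,0,0],0.7],
    [[0,0,0],0.6],
  ],
)

```text
time_s: 18.03
tcp_pos: [0.5464, 0.2073, 0.0753]
ee_rot: [[-1.0, 0.018, 0.002], [0.018, 1.0, 0.001], [-0.002, 0.001, -1.0]]
wrist_force: [0.7, -1.6, 2.7]
gripper_width: 0.159
gripper_force: 30.0
```

```bash
python3 q.py
```

```text
18.0333 [0.5464 0.2073 0.0753] 178.94170933300214 [ 0.6959 -1.6129  2.655 ] [-0.2065 -0.3041  0.1523] -127.74640019427953 [  0.4105 -36.9648  13.8084   2.5498  -0.0616  -0.109 ]
```

Emit:
apply_moves(
  moves=[
    [[0,0,0],0.7],
    [[0,0,0],0.7],
    [[0,0,0],0.6],
  ],
)

```text
time_s: 18.28
tcp_pos: [0.5464, 0.2073, 0.0753]
ee_rot: [[-0.999, 0.054, 0.002], [0.054, 0.999, 0.001], [-0.002, 0.001, -1.0]]
wrist_force: [1.5, -1.0, 4.5]
gripper_width: 0.152
gripper_force: 30.0
```

```bash
python3 q.py
```

```text
18.2833 [0.5464 0.2073 0.0753] 176.92965896736672 [ 1.5397 -0.9608  4.4645] [-0.2942 -0.5568  0.1837] -129.75645842993418 [  0.6661 -36.1446  13.1802   2.2256  -0.1572  -0.1105]
```

Emit:
apply_moves(
  moves=[
    [[0,0,0],0.7],
    [[0,0,0],0.7],
    [[0,0,0],0.6],
  ],
)

```text
time_s: 18.53
tcp_pos: [0.5464, 0.2073, 0.0754]
ee_rot: [[-0.996, 0.088, 0.002], [0.088, 0.996, 0.001], [-0.002, 0.001, -1.0]]
wrist_force: [1.6, -0.4, 5.2]
gripper_width: 0.158
gripper_force: 30.0
```

```bash
python3 q.py
```

```text
18.5333 [0.5464 0.2073 0.0754] 174.9261257227531 [ 1.6456 -0.4258  5.1753] [-0.3617 -0.6001  0.1852] -131.76122493611965 [  0.8106 -35.8009  12.9239   2.0755  -0.193   -0.1101]
```

Emit:
apply_moves(
  moves=[
    [[0,0,0],0.5],
    [[0,0,0],0.5],
    [[0,0,0],0.5],
  ],
)

```text
time_s: 18.78
tcp_pos: [0.5464, 0.2073, 0.0753]
ee_rot: [[-0.993, 0.114, 0.002], [0.114, 0.993, 0.0], [-0.001, 0.001, -1.0]]
wrist_force: [1.7, -1.4, 5.5]
gripper_width: 0.162
gripper_force: 30.0
```

```bash
python3 q.py
```

```text
18.7833 [0.5464 0.2073 0.0753] 173.4347468091114 [ 1.6927 -1.4015  5.509 ] [-0.2996 -0.5514  0.1883] -133.2510058444303 [  0.8418 -35.8017  12.9296   2.0646  -0.1894  -0.1144]
```

```bash
python3 - <<'E'
from h import *
p=imaging.capture("wrist");np.save("w6.npy",p,allow_pickle=True)
t=imaging.capture("scene");u=proj(t,(.56,.2075,.05)).astype(int)
a=cv2.resize(t["frame"][u[1]-45:u[1]+45,u[0]-45:u[0]+45],(400,400),interpolation=3)
cv2.imwrite("pics/x6.png",np.hstack([a,rect(p,(.546,.207),.014,.12,400)]))
cv2.imwrite("pics/w6.png",p["frame"])
E
```

```text
(no output)
```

View pics/x6.png

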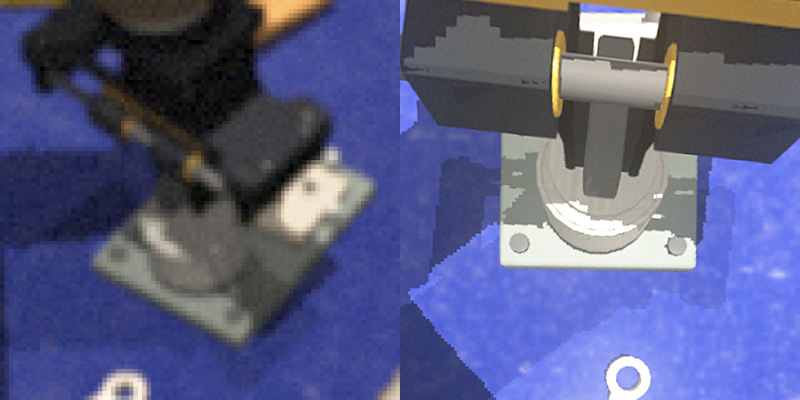

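Emit:
apply_moves(
  moves=[
    [[0,0,0],0.5],
    [[0,0,0],0.5],
    [[0,0,0],0.5],
    [[0,0,0],0],
  ],
)

```text
time_s: 19.22
tcp_pos: [0.5464, 0.2072, 0.0753]
ee_rot: [[-0.99, 0.139, 0.002], [0.139, 0.99, 0.0], [-0.001, 0.0, -1.0]]
wrist_force: [0.9, -1.6, 4.7]
gripper_width: 0.155
gripper_force: 30.3
```

```bash
python3 q.py; python3 - <<'E'
from h import *
P=[np.load("w6.npy",allow_pickle=True).item(),imaging.capture("wrist")]
for p in P:
    g=rect(p,(.52,.207),.093+.011,.045,700);print("--")
    for a in cv2.createLineSegmentDetector().detect(cv2.cvtColor(g,cv2.COLOR_BGR2GRAY))[0][:,0]:
        v=a[2:]-a[:2];n=np.hypot(*v);an=(np.degrees(np.arctan2(-v[0],-v[1]))+90)%180-90
        if n>80 and abs(an)<20: print(round(n),round(an,1),a.round())
E
```

```text
19.2167 [0.5464 0.2072 0.0753] 172.02863281518552 [ 0.9026 -1.644   4.749 ] [-0.3233 -0.4935  0.5539] -134.679900867727 [  0.4277 -35.8414  13.0124   1.8898  -0.1603  -0.5653]
--
117 -8.0 [515. 117. 531.   0.]
101 -2.8 [187.   0. 182. 101.]
98 -2.0 [200. 106. 203.   8.]
363 -0.7 [ 43. 219.  38. 582.]
96 -1.2 [210.  14. 208. 111.]
176 -0.8 [585. 526. 588. 349.]
81 -2.5 [176. 104. 179.  23.]
106 -7.2 [384. 257. 397. 152.]
132 -6.5 [286. 180. 271. 311.]
--
93 -1.1 [ 34. 486.  32. 578.]
116 -13.0 [499. 182. 525.  69.]
143 -0.9 [ 35. 324.  33. 467.]
84 -0.8 [581. 381. 582. 297.]
138 -0.9 [578. 532. 580. 394.]
```

The stop is felt: the moment jumped from 0.19 to 0.55 N m with the key about 6° past the axis, inside the slot play. Relaxing back within the play, then releasing.

Emit:
apply_moves(
  moves=[
    [[0,0,0],-1],
    [[0,0,0],-1],
    [[0,0,-0.0003],-1],
    [[0,0,-0.0003],-1],
    [[0,0,0],0],
  ],
)

```text
time_s: 19.68
tcp_pos: [0.5459, 0.2073, 0.0753]
ee_rot: [[-0.998, 0.07, 0.0], [0.07, 0.998, 0.001], [-0.0, 0.001, -1.0]]
wrist_force: [1.7, 0.4, 2.5]
gripper_width: 0.157
gripper_force: 30.0
```

```bash
python3 q.py
```

```text
19.6833 [0.5459 0.2073 0.0753] 175.97407515715278 [1.746  0.419  2.4841] [-0.0226 -0.6121 -0.0265] -130.6844409145526 [  0.4353 -36.8152  13.0958   2.5194  -0.4191   0.1108]
```

Emit:
apply_moves(
  moves=[
    [[0,0,0],0],
    [[0,0,0],0],
    [[0,0,0],0],
    [[0,0,0],0],
    [[0,0,0],0],
  ],
  hand=0.05,
)

```text
time_s: 20.1
tcp_pos: [0.5452, 0.2069, 0.0748]
ee_rot: [[-0.998, 0.07, -0.001], [0.07, 0.998, -0.001], [0.001, -0.001, -1.0]]
wrist_force: [1.0, -0.4, 1.1]
gripper_width: 0.456
gripper_force: 0.0
```

Emit:
apply_moves(
  moves=[
    [[0,0,0],0],
    [[0,0,0],0],
    [[0,0,0],0],
    [[0,0,0],0],
    [[0,0,0],0],
  ],
)

```text
time_s: 20.52
tcp_pos: [0.5457, 0.2071, 0.0753]
ee_rot: [[-0.998, 0.07, -0.0], [0.07, 0.998, 0.0], [0.0, 0.0, -1.0]]
wrist_force: [0.2, 0.0, -0.2]
gripper_width: 0.568
gripper_force: 0.0
```

Emit:
apply_moves(
  moves=[
    [[0,0,-0.005],0],
    [[0,0,-0.02],0],
    [[0,0,-0.035],0],
    [[0,0,-0.035],0],
    [[0,0,-0.03],0],
  ],
)

```text
time_s: 20.93
tcp_pos: [0.546, 0.2071, 0.2031]
ee_rot: [[-0.998, 0.07, 0.002], [0.07, 0.998, 0.0], [-0.002, 0.001, -1.0]]
wrist_force: [1.1, 0.8, 0.6]
gripper_width: 0.578
gripper_force: 0.0
```

Emit:
apply_moves(
  moves=[
    [[0.03,0,-0.02],0],
    [[0.03,0,0],0],
    [[0,0,0],0],
    [[0,0,0],0],
    [[0,0,0],0],
  ],
)

```text
time_s: 21.35
tcp_pos: [0.486, 0.2114, 0.2207]
ee_rot: [[-0.998, 0.07, 0.001], [0.07, 0.998, 0.0], [-0.001, 0.0, -1.0]]
wrist_force: [0.4, -0.1, -0.8]
gripper_width: 0.574
gripper_force: 0.0
```

```bash
python3 q.py; python3 - <<'E'
from h import *
for i in range(4): p=imaging.capture("wrist")
for z in(.060,.062,.064): print(z,circ(p,(.5456,.2075),z,.026,half=.04,pol=1))
g=rect(p,(.546,.207),.104,.05,500)
for a in cv2.createLineSegmentDetector().detect(cv2.cvtColor(g,cv2.COLOR_BGR2GRAY))[0][:,0]:
    v=a[2:]-a[:2];n=np.hypot(*v);an=(np.degrees(np.arctan2(-v[0],-v[1]))+90)%180-90
    if n>70 and abs(an)<20: print(round(n),round(an,1),a.round())
cv2.imwrite("pics/w7.png",np.hstack([rect(p,(.57,.207),.014,.12,400),cv2.resize(g,(400,400))]))
E
```

```text
21.35 [0.486  0.2114 0.2207] 176.0018704580357 [ 0.4336 -0.1367 -0.8287] [ 0.0957 -0.1501  0.0181] -135.0648709675995 [  0.2108 -30.9747  17.9211   3.9589  -0.1042  -0.001 ]
0.06 (array([0.5477, 0.2075]), 111.89775848388672)
0.062 (array([0.547 , 0.2077]), 114.66085052490234)
0.064 (array([0.5464, 0.2077]), 104.62577819824219)
242 -4.3 [286. 170. 268. 412.]
99 16.1 [127. 143. 155. 238.]
173 -2.4 [455. 350. 462. 177.]
74 -0.4 [203. 352. 203. 278.]
144 -0.8 [455. 498. 457. 354.]
90 -5.3 [ 36. 229.  27. 319.]
175 -1.5 [ 13. 323.   9. 498.]
```

View pics/w7.png

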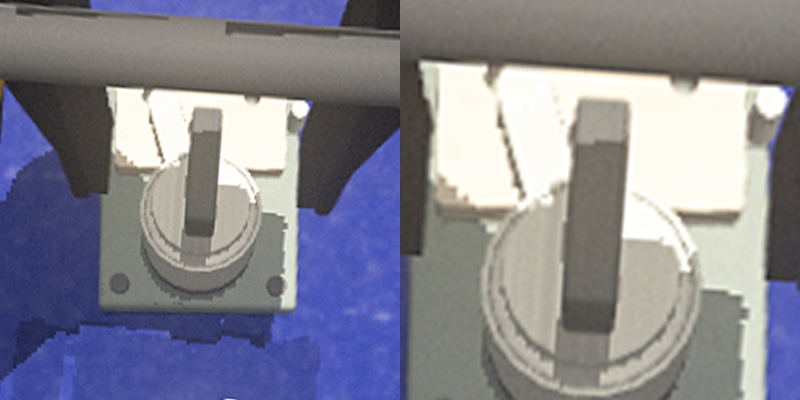

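The key stands released and seated in the cup. Its bar is about 3.5° off the fixture axis (edge from 286,170 to 268,412 px in the rectified view). The dog is over the plate, and the plate still sits between its dowels.

```bash
python3 -c "
from station import r
print(r.finish_job())"
```

```text
the job is handed in; nothing more can be done
None
```

I've handed in the job (no verdict came back): the key went fully home about 58° (1 rad) before the stop, was turned clockwise until the stop was felt, and now stands released in the spindle, about 3.5° off the fixture's x axis.

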